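# Make up two polishing kits

## Task

Make up two kits from the stock: the green compound bar, the abrasive pad and the loose turquoise stone go in the pink tray; the white compound bar and the felt bob go in the white tray. Set each thing down (do not drop it) lying flat on the floor of its tray, not leaning on the rim and not touching the other things in it. Leave the torch and the pot where they are.

Things in the scene. Friction and masses are not known exactly. Their poses are not given: they have to be found in the camera images.
- wax_bar_green: green bar of polishing compound, 34 x 88 x 28 mm (x, y, z), one upper edge at an end worn off; 0.16 kg. For the pink tray. Lies flat in the row of four at the left; origin at the centre of its underside, x across, y along its length, z up; yaw 1.37 to 1.77 (length pointing ahead).
- wax_bar_white: white bar of polishing compound, 32 x 72 x 26 mm (x, y, z), one upper edge at an end worn off; 0.14 kg. For the white tray. Lies flat in the row of four at the left; origin at the centre of its underside, x across, y along its length, z up; yaw 1.37 to 1.77 (length pointing ahead).
- sand_pad: hand abrasive pad, a flat block with yellow sides and a grey-brown top, 36 x 55 x 14 mm (x, y, z). For the pink tray. Lies flat in the row of four at the left; origin at the centre of its underside, x across, y along its length, z up; yaw 1.37 to 1.77 (length pointing ahead). Behind the row hangs the polisher's mesh flap (x over 0.54, y 0.03 to 0.30, z 0.06 to 0.27 m): swing across in front of it.
- bob: felt bob, an off-white felt barrel on a thin steel pin, 21 x 62 x 21 mm (x, y, z); it does not roll and grips like a block 20 mm wide centred on the origin. For the white tray. Lies flat in the row of four at the left; origin at the centre of its underside, x across, y along its length, z up; yaw 1.37 to 1.77 (length pointing ahead).
- stone_00: rough turquoise stone, a blue-green nub 23 x 26 x 21 mm (x, y, z), in front of the trays near the bench edge, the only stone loose on the open bench (those in the tin and drawers at the left are not wanted). For the pink tray. Origin at the centre of its underside at the start, z up; yaw within 0.4 rad of 0; pinch it across y at mid-height.
- pink_tray: pink tray, fixed with its underside 5 mm over the bench, 191 x 201 mm outside (x, y), rim 30 mm high. Origin at the centre of its underside, z up; its inner floor is 3 mm above the origin and flat over 166 x 176 mm (x, y); walls stand 87 mm (x) and 92 mm (y) from the centre. Either tray may be the left one; yaw within 0.12 rad of 0.
- white_tray: white tray, fixed with its underside 5 mm over the bench, 141 x 151 mm outside (x, y), rim 28 mm high. Origin at the centre of its underside, z up; its inner floor is 3 mm above the origin and flat over 116 x 126 mm (x, y); walls stand 62 mm (x) and 67 mm (y) from the centre. Beside the pink tray; yaw within 0.12 rad of 0.
- torch: small black pocket torch, 25 x 78 x 25 mm (x, y, z), lying along y behind the trays; belongs to no kit, leave it. Origin near the centre of its underside, z up.
- powder_pot: round white pot with a blue screw lid, 56 mm across, 52 mm high, standing behind the trays; belongs to no kit, leave it. Origin at the centre of its underside, z up.

How it is judged (in metres and radians):
At the end, for the whole second after the job is handed in: Each thing rests on the floor of its own tray, centre within 80 x 85 mm (pink) or 56 x 61 mm (white) of the tray's centre along its x and y, lying level within 0.1 rad, bars and pad right way up, none touching another of its kit; all released and at rest (x of wax_bar_green in the frame of pink_tray between -0.08 and 0.08 m and y of wax_bar_green in the frame of pink_tray between -0.085 and 0.085 m and angle between wax_bar_green's own y axis and vertical between 1.47 and 1.67 rad and z of each of wax_bar_green, sand_pad in the frame of pink_tray below 0.01 m and angle between each of wax_bar_green, sand_pad, wax_bar_white's own z axis and vertical below 0.1 rad and linear speed of each of wax_bar_green, sand_pad, stone_00, wax_bar_white, bob below 0.02 m/s and angular speed of each of wax_bar_green, sand_pad, stone_00, wax_bar_white, bob below 0.2 rad/s and contact force between each of wax_bar_green, sand_pad, stone_00, wax_bar_white, bob and the fingers below 0.05 N and x of sand_pad in the frame of pink_tray between -0.08 and 0.08 m and y of sand_pad in the frame of pink_tray between -0.085 and 0.085 m and angle between sand_pad's own y axis and vertical between 1.47 and 1.67 rad and x of stone_00 in the frame of pink_tray between -0.08 and 0.08 m and y of stone_00 in the frame of pink_tray between -0.085 and 0.085 m and z of stone_00 in the frame of pink_tray below 0.027 m and contact force between wax_bar_green and sand_pad below 0.05 N and contact force between each of wax_bar_green, sand_pad and stone_00 below 0.05 N and x of wax_bar_white in the frame of white_tray between -0.056 and 0.056 m and y of wax_bar_white in the frame of white_tray between -0.061 and 0.061 m and angle between wax_bar_white's own y axis and vertical between 1.47 and 1.67 rad and z of wax_bar_white in the frame of white_tray below 0.01 m and x of bob in the frame of white_tray between -0.056 and 0.056 m and y of bob in the frame of white_tray between -0.061 and 0.061 m and angle between bob's own y axis and vertical between 1.47 and 1.67 rad and z of bob in the frame of white_tray below 0.021 m and contact force between wax_bar_white and bob below 0.05 N).
It fails at once if the torch is moved by more than 20 mm (distance of torch from where it was at the start of the episode above 0.02 m).
It fails at once if the pot is moved by more than 20 mm (distance of powder_pot from where it was at the start of the episode above 0.02 m).
It fails at once if a kit thing is dropped (falls free at more than 0.8 m/s, that is from more than about 30 mm) ((linear speed of wax_bar_green above 0.8 m/s and contact force between wax_bar_green and anything else below 0.01 N) or (linear speed of wax_bar_white above 0.8 m/s and contact force between wax_bar_white and anything else below 0.01 N) or (linear speed of sand_pad above 0.8 m/s and contact force between sand_pad and anything else below 0.01 N) or (linear speed of bob above 0.8 m/s and contact force between bob and anything else below 0.01 N) or (linear speed of stone_00 above 0.8 m/s and contact force between stone_00 and anything else below 0.01 N)).
It also fails if it takes over 123 s, if anything falls off the work surface, if the arm or the gripper's body presses on something with over 40 N, if the wrist force passes 120 N, or if a joint passes its speed limit or range.

## Robot

A 6-joint arm with a two-finger parallel gripper is mounted at the origin on a cart in front of the work surface, level with it; the furniture and walls round the work are solid. World frame = base frame: x ahead of the robot, y to its left, z up, the work surface at z = 0. Lengths are in mm, angles in rad, forces in N, time in s.
With the tool pointing down it reaches from about 325 to 900 mm from the base axis. Payload 3.5 kg.
Tool frame: the origin (TCP) lies on the front face of the gripper's body, between the roots of the fingers; the fingertips stand 73 mm ahead of it and the grasp point (between the pads) lies 54 mm ahead of it (robot.grip_point_offset is the distance from the TCP to the grasp point, in mm); z points along the fingers, y is the line along which they close (so a half turn about z gives the same grasp; the last joint's range is limited). The gripper opens to 85 mm and grips with 20 to 120 N. Pads are 22 mm wide; open, the fingers measure 114 mm over their backs; the gripper's body (76 mm by 85 mm) begins 54 mm behind the grasp point. The pads swing forward as they close: fully open they stand 13 mm farther back than shut.
Start: joints at [1.067, 0.276, -0.026, 1.268, 0, 1.467], TCP at [243.853, 575.463, 303.913] pointing down, gripper open.
Joint ranges: [-3.12, 3.12], [-0.85, 1.88], [-1.08, 1.24], [-1.95, 2.15], [-1.57, 1.53], [-3.14, 3.14]. Speed limits (rad/s): [2.57, 2.57, 3.14, 3.14, 3.14, 3.14].

## Interface

Orientations are given as [roll, pitch, yaw] about the fixed x, y, z axes, in that order (R = Rz(yaw) Ry(pitch) Rx(roll)).
In Python, from cell import robot gives the robot as it stands. The module is installed in compiled form; this text tells all that it offers.
- The arm moves only by the tool drive_tool, never from a script. Its arguments are lists of equal length, an entry for each row: "travel": the shift along the tool's x, y, z in cm, a list of three; "turn": the turn, a rotation vector about the tool's x, y, z in degrees, a list of three; "fingers": the closure, from -1 (fully open) to 1 (shut). In form: {"travel": [[x, y, z], ...], "turn": [[wx, wy, wz], ...], "fingers": [fingers, ...]}. A call has 1 to 12 rows; each row shifts and turns the commanded pose from where the row before left it, along the tool's axes as they then stand; what a row does not reach is not made up. A row lasts 1/10 s, in which the tool goes at most 50 mm and 8.59 degrees, less where a joint would pass 70% of its speed; a pose out of reach is approached as far as the arm can. A call is refused whole if a number of a shift passes 5 or a number of a turn 8.59, either way. A call with a gripper value outside its range is refused whole. The fingers move at their own pace and stop on an object; "squeeze" is the grip in N (left out, the last holds). Time passes only in rows, so rows that do not move let the fingers close. It gives the time, the measured TCP pose, the force and the opening at its end, in the units of the state.
- robot.state(): the state, without advancing time (a new reading comes with each control period).
- robot.camera(name): name is "scene" or "side" or "wrist"; returns a dict with "image" (420x560x3 uint8, blue, green, red), "camera_matrix" (3x3 intrinsics, pixels), "rvec" (rotation vector, rad) and "tvec" (3), from world to camera coordinates, as OpenCV has them; the wrist camera has in their place "tool_from_camera" (4x4, takes a point from camera to tool coordinates, whose origin is the TCP and whose axes are the flange's). Camera axes: x right, y down, z forward; pixel columns grow to the right and rows downward; lengths in mm; the calibration is good to about 2 mm. A picture is of the moment at which its call begins: read the wrist's pose just before it. There is no depth.
- robot.sign_off(): hands the job in, once; it reports no verdict.
Trained networks look in the newest picture that a camera, given by its name, has taken for a name from the list of things; names that differ only in an ending like _2 or _b are one class to them, and where a whole thing is asked for, a point or a joint stands for the part that bears it (a point fixed in the world has none). Each returns a list of dicts, best first, with "score" (0 to 1); they miss things now and then, are a little off and sometimes report something else, mostly with a low value. They report only what shows in the picture. A call takes as long as a camera call.
- robot.boxes_of(camera, target): "extent" ([centre column, centre row, width, height] as shares, 0 to 1, of the picture: columns of its width, rows of its height, round what is visible of it).
- robot.mark_of(camera, target): "location" ([column, row] as shares, 0 to 1, of the picture: columns of its width, rows of its height: a listed point, or the origin of a listed thing).
The state is a dict: "time": time; "joints": joint angles; "joint_velocities": joint speeds; "effort": joint torques, N m; "position": TCP position; "tool_rot": TCP orientation; "contact_force": force on the tool from outside, world axes, zero at the start; "torque": the same for the moment, N m; "grip_width": finger opening in mm.
Only numpy, scipy, OpenCV 4.12 (cv2) and the standard library are available. Lean on these libraries where they do the work, as an engineer would, in place of code of your own. Each camera call takes 0.05 s, during which the arm holds its last target. There are 200 camera calls.

## Working session

There is one attempt and no reset: what is moved stays moved. The work goes in short steps, Python scripts to look and compute and a tool call to move; the robot and the scene stay as the last step left them, time stands still between calls to the robot, and variables do not carry over. Pictures are saved under pics/ and viewed, on a budget of 14 in all, crops included, one or two more only if the job needs it, and the job is handed in when it is done.

Besides the shell and the picture viewer there is one more tool, called after "Emit:" as a command line: name --argument value ..., lists and objects as JSON in quotes. drive_tool: Moves the arm, as the interface text tells. Its arguments: {"type":"object","properties":{"travel":{"type":"array"},"turn":{"type":"array"},"fingers":{"type":"array"},"squeeze":{"type":"number"}},"required":["travel","turn","fingers"]}

```bash
mkdir -p pics
cat > h.py <<'E'
import numpy as np, cv2
from scipy.spatial.transform import Rotation as R
from cell import robot
T=["wax_bar_green","wax_bar_white","sand_pad","bob","stone_00","pink_tray","white_tray","torch","powder_pot"]
def cam(n,save=None):
    s=robot.state(); c=robot.camera(n)
    if save: cv2.imwrite('pics/'+save,c["image"])
    K=np.array(c["camera_matrix"],float)
    if n=="wrist":
        W=np.eye(4);W[:3,:3]=R.from_euler('xyz',s["tool_rot"]).as_matrix();W[:3,3]=s["position"]
        M=W@np.array(c["tool_from_camera"]);Rc=M[:3,:3];o=M[:3,3]
    else:
        Rw=cv2.Rodrigues(np.array(c["rvec"],float))[0];Rc=Rw.T;o=-Rc@np.array(c["tvec"],float).ravel()
    return K,Rc,o,c["image"]
def ray(C,u,v):
    K,Rc,o,_=C; d=Rc@np.linalg.solve(K,[u,v,1]); return o,d/np.linalg.norm(d)
def atz(C,u,v,z):
    o,d=ray(C,u,v); return o+d*(z-o[2])/d[2]
def proj(C,P):
    K,Rc,o,_=C; p=(np.atleast_2d(P)-o)@Rc@K.T; return p[:,:2]/p[:,2:]
def tri(rs):
    A=np.zeros((3,3));b=np.zeros(3)
    for o,d in rs:
        Q=np.eye(3)-np.outer(d,d);A+=Q;b+=Q@o
    p=np.linalg.solve(A,b); return p,max(np.linalg.norm((np.eye(3)-np.outer(d,d))@(p-o)) for o,d in rs)
E
python3 - <<'E'
from h import *
s=robot.state();print(s)
Cs={}
for n in ["scene","side","wrist"]:
    C=Cs[n]=cam(n,n+'0.png'); print(n,C[2].round(),C[1][:,2].round(2),C[0][0,0])
    for t in T:
        m=robot.mark_of(n,t)[:2]; 
        for q in m:
            u,v=q["location"][0]*560,q["location"][1]*420
            print(t,round(q["score"],2),round(u),round(v),atz(C,u,v,5 if 'tray' in t else 0).round(0))
E
```

```text
{'time': 0.0, 'joints': array([ 1.06662296e+00,  2.77138960e-01, -2.79202041e-02,  1.26800723e+00,
        7.08554993e-06,  1.46738143e+00]), 'joint_velocities': array([-0.00203004, -0.00025897, -0.00133573,  0.00110979, -0.00021703,
       -0.00143501]), 'effort': array([-5.66110521e-04, -4.45515561e+01,  2.95201796e+01,  1.67363102e-02,
       -5.92366177e-05, -3.53918921e-07]), 'position': array([243.53046355, 574.911642  , 302.73730167]), 'tool_rot': array([-3.13933545e+00, -2.41387975e-04,  2.74083390e+00]), 'contact_force': array([ 0.00624149, -1.24436995,  0.38157555]), 'torque': array([ 0.00130613, -0.00742719, -0.01110009]), 'grip_width': 84.98435944921195}
scene [-120.  811.  684.] [ 0.53 -0.66 -0.53] 501.4914530216056
wax_bar_green 0.62 301 254 [426.  54.   0.]
wax_bar_white 0.2 297 251 [439.  51.   0.]
sand_pad 0.58 251 296 [422. 233.   0.]
bob 0.69 278 275 [421. 144.   0.]
bob 0.37 395 204 [ 353. -274.    0.]
stone_00 0.43 390 201 [ 371. -281.    0.]
pink_tray 0.68 346 176 [ 539. -329.    5.]
white_tray 0.81 306 205 [ 538. -128.    5.]
torch 0.71 277 187 [ 665. -166.    0.]
torch 0.41 218 316 [438. 316.   0.]
side [ 588. -939.  779.] [-0.06  0.79 -0.62] 523.9230152451103
wax_bar_green 0.9 246 212 [427.  52.   0.]
wax_bar_green 0.66 277 345 [ 539. -335.    0.]
wax_bar_white 0.66 263 157 [438. 304.   0.]
sand_pad 0.68 253 173 [420. 223.   0.]
stone_00 0.53 191 311 [ 366. -270.    0.]
pink_tray 0.82 278 347 [ 542. -342.    5.]
white_tray 0.89 286 261 [ 536. -114.    5.]
torch 0.53 347 283 [ 667. -162.   -0.]
torch 0.47 264 156 [442. 309.   0.]
powder_pot 0.74 357 246 [691. -46.   0.]
wrist [175. 606. 373.] [ 0.27 -0.12 -0.95] 334.5126198853883
```

View pics/scene0.png

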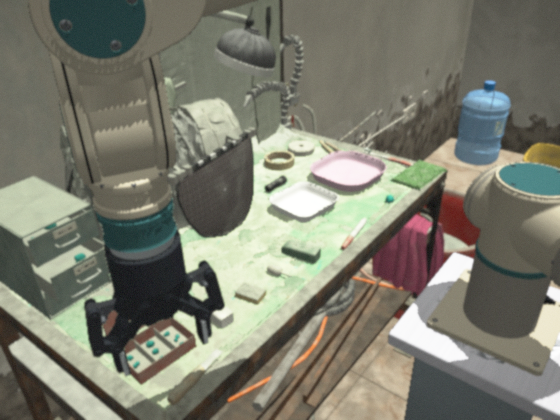

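View pics/side0.png

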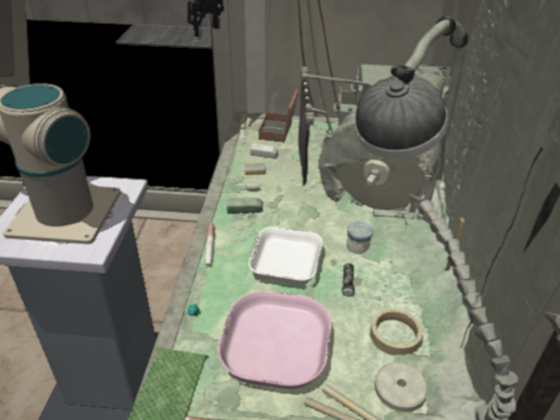

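Both pictures agree with the networks. The row lies at x≈425: white bar at y≈305, pad at 227, bob at 143 and green bar at 53. The white tray is at about (537,-120), the pink tray at (540,-335) and the stone at (368,-275). In the side view the stone is at px (191,311), the torch at (347,280) and the pot at (358,237). Next I move the wrist camera over the row, with yaw = pi.

Emit:
drive_tool --travel '[[0, 0, 0], [0, 0, 0], [0, 0, 0], [-1.5, -4.2, 0], [-1.5, -4.2, 0], [-1.5, -4.2, 0], [-1.5, -4.2, 0], [-1.5, -4.2, 0], [-1.5, -4.2, 0], [-1.5, -4.2, 0], [-1.0, -3.5, 0], [0, 0, 0]]' --turn '[[0, 0, -7.7], [0, 0, -7.7], [0, 0, -7.6], [0, 0, 0], [0, 0, 0], [0, 0, 0], [0, 0, 0], [0, 0, 0], [0, 0, 0], [0, 0, 0], [0, 0, 0], [0, 0, 0]]' --fingers '[-1, -1, -1, -1, -1, -1, -1, -1, -1, -1, -1, -1]'

```text
time: 2.7
position: [359.7, 243.4, 304.1]
tool_rot: [-3.14, 0.0, 3.137]
contact_force: [0.1, 0.2, -0.0]
grip_width: 85.3
```

Run:
```python
from h import *
s=robot.state();print(s["time"],s["position"],s["tool_rot"])
C=cam("wrist","w1.png")
for t in T[:4]:
    for q in robot.mark_of("wrist",t)[:2]:
        u,v=q["location"][0]*560,q["location"][1]*420
        print(t,round(q["score"],2),round(u),round(v),atz(C,u,v,0).round(1))
```

```text
2.7 [359.71931931 243.38084336 304.05694416] [-3.14044364e+00  4.82641780e-04  3.13661147e+00]
wax_bar_green 0.79 134 226 [419.9  65.1  -0. ]
wax_bar_white 0.86 347 240 [439.1 319.2   0. ]
sand_pad 0.95 275 229 [424.9 232.3   0. ]
sand_pad 0.51 5 317 [ 545.2 -120.1    0. ]
bob 0.94 200 225 [419.5 144.    0. ]
bob 0.5 6 317 [ 545.3 -118.8    0. ]
```

View pics/w1.png

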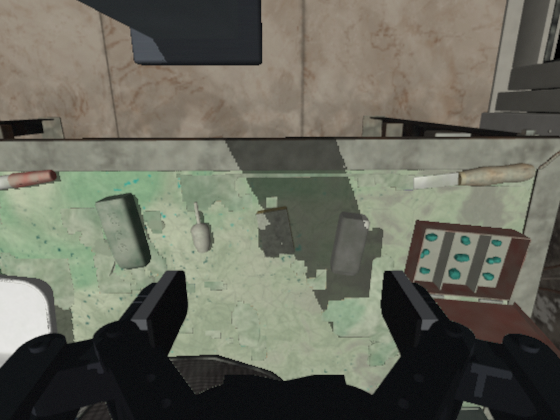

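Wrist view: green bar at px (124,231), bob at (201,235) with its pin towards the robot, pad at (275,232), white bar at (350,243). The mesh flap is at the bottom. I'll enlarge this to read the corners, and triangulate the marks across views.

Run:
```python
from h import *
im=cv2.imread('pics/w1.png')[180:290,85:395]
im=cv2.resize(im,None,fx=2.58,fy=5,interpolation=cv2.INTER_CUBIC) if 0 else cv2.resize(im,None,fx=2.5,fy=2.5,interpolation=cv2.INTER_CUBIC)
im=np.clip(im.astype(float)*1.5,0,255).astype(np.uint8)
for i in range(0,310,20): cv2.line(im,(int(i*2.5),0),(int(i*2.5),4),(0,0,255),1)
cv2.imwrite('pics/w1c.png',im)
Cs={n:cam(n) for n in ["scene","side","wrist"]}
for t in T:
    rs=[];w=[]
    for n in Cs:
        m=robot.mark_of(n,t)
        m=[q for q in m if q["score"]>.3]
        for q in m[:1]:
            rs.append(ray(Cs[n],q["location"][0]*560,q["location"][1]*420));w.append((n,round(q["score"],2)))
    if len(rs)>1:
        p,e=tri(rs);print(t,p.round(1),round(e,1),w)
```

```text
wax_bar_green [429.1  62.2  -1. ] 4.1 [('scene', 0.82), ('side', 0.56), ('wrist', 0.59)]
wax_bar_white [442.8 320.6   1.2] 2.8 [('scene', 0.86), ('side', 0.79), ('wrist', 0.6)]
sand_pad [428.4 230.3  -6.8] 3.7 [('scene', 0.7), ('side', 0.57), ('wrist', 0.59)]
bob [413.5 176.8  59.1] 47.3 [('scene', 0.64), ('side', 0.64), ('wrist', 0.73)]
stone_00 [ 363.9 -268.5   -3.3] 1.5 [('scene', 0.46), ('side', 0.67)]
pink_tray [ 540.1 -330.5    1.5] 5.2 [('scene', 0.65), ('side', 0.86)]
white_tray [ 537.1 -122.7   13.3] 2.6 [('scene', 0.56), ('side', 0.85)]
torch [ 662.6 -156.5   -3.7] 5.7 [('scene', 0.58), ('side', 0.56)]
```

View pics/w1c.png

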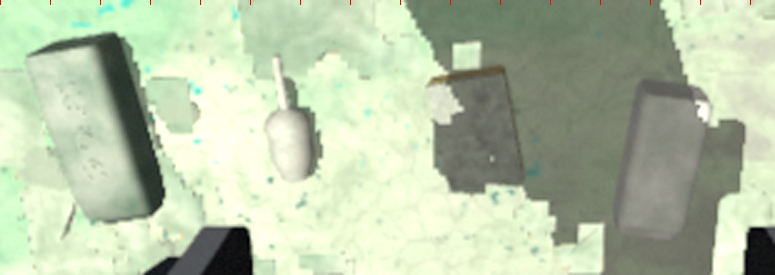

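```bash
cat > fit.py <<'E'
from h import *
C=None
def top(C,pts,z):
    p=np.array([atz(C,u,v,z)[:2] for u,v in pts]); return p
E
python3 - <<'E'
from fit import *
C=cam("wrist")
f=lambda L:[(85+a/2.5,180+b/2.5) for a,b in L]
for n,L,z in [("green",[(27,57),(100,40),(143,215),(92,222)],28),("pad",[(430,82),(503,72),(523,184),(448,190)],14),("white",[(640,82),(705,95),(685,237),(617,232)],26),("bob",[(278,57),(290,108),(292,178)],10)]:
    p=top(C,f(L),z);print(n,p.round(1).tolist(),p.mean(0).round(1),[np.linalg.norm(p[i]-p[i-1]).round(1) for i in range(len(p))])
    for i in range(len(p)-1): print('  ang',np.degrees(np.arctan2(*(p[i+1]-p[i])[::-1])).round(1))
E
```

```text
green [[383.5, 45.3], [376.0, 77.7], [458.5, 85.7], [462.0, 61.9]] [420.   67.6] [np.float64(80.2), np.float64(33.3), np.float64(82.9), np.float64(24.0)]
  ang 103.1
  ang 5.5
  ang -81.5
pad [[399.2, 216.9], [394.5, 249.8], [449.4, 259.3], [452.5, 224.1]] [423.9 237.5] [np.float64(53.8), np.float64(33.2), np.float64(55.8), np.float64(35.4)]
  ang 98.2
  ang 9.8
  ang -85.0
white [[395.3, 309.4], [401.2, 338.2], [470.6, 334.1], [468.1, 302.5]] [433.8 321.1] [np.float64(73.1), np.float64(29.4), np.float64(69.5), np.float64(31.7)]
  ang 78.3
  ang -3.4
  ang -94.6
bob [[388.7, 148.1], [413.1, 151.8], [448.2, 150.1]] [416.7 150. ] [np.float64(59.6), np.float64(24.7), np.float64(35.2)]
  ang 8.5
  ang -2.6
```

Corner fits match the given sizes (pad 54x34, white 71x31, green 81x33+). First the white bar: hover above it and recheck.

Emit:
drive_tool --travel '[[-1.9, 2.0, 3.2], [-1.9, 2.0, 3.2], [-1.9, 2.0, 3.2], [-1.8, 1.8, 3.4], [0, 0, 0], [0, 0, 0]]' --turn '[[0, 0, 0], [0, 0, 0], [0, 0, 0], [0, 0, 4.5], [0, 0, 0], [0, 0, 0]]' --fingers '[-1, -1, -1, -1, -1, -1]' --squeeze 40

```text
time: 5.1
position: [433.4, 324.3, 172.8]
tool_rot: [-3.14, -0.003, 3.065]
contact_force: [0.0, 0.3, -0.2]
grip_width: 85.4
```

```bash
cat >> h.py <<'E'
BOX={"wax_bar_green":(34,88,28),"wax_bar_white":(32,72,26),"sand_pad":(36,55,14),"bob":(20,62,20)}
def look(t,name,pose):
    """wrist view with box model at pose (x,y,yaw deg of length from +x) overlaid"""
    s=robot.state();print(s["time"],s["position"].round(1),np.degrees(s["tool_rot"]).round(2))
    C=cam("wrist");im=C[3].copy()
    for q in robot.mark_of("wrist",t)[:1]:
        u,v=q["location"][0]*560,q["location"][1]*420;print("mark",round(q["score"],2),round(u),round(v),atz(C,u,v,0).round(1))
    w,l,h=BOX[t];x,y,a=pose;a=np.radians(a);e=np.array([np.cos(a),np.sin(a)]);n=np.array([-e[1],e[0]])
    P=[np.r_[np.array([x,y])+i*l/2*e+j*w/2*n,k] for k in(h,0) for i,j in((1,1),(1,-1),(-1,-1),(-1,1))]
    p=proj(C,np.array(P))
    r0=np.maximum(p.min(0).astype(int)-40,0);r1=p.max(0).astype(int)+40
    c=im[r0[1]:r1[1],r0[0]:r1[0]]; f=min(800/c.shape[1],600/c.shape[0],4)
    c=cv2.resize(c,None,fx=f,fy=f,interpolation=cv2.INTER_CUBIC);c=np.clip(c*1.4,0,255).astype(np.uint8)
    q=((p-r0)*f).astype(np.int32)
    cv2.polylines(c,[q[:4]],True,(0,0,255),1);cv2.polylines(c,[q[4:]],True,(255,0,0),1)
    cv2.imwrite('pics/'+name,c)
E
python3 -c "
from h import *
look('wax_bar_white','w2.png',(433.5,321,-4.5))"
```

```text
5.1 [433.4 324.3 172.8] [-1.7988e+02 -1.6000e-01  1.7559e+02]
mark 0.77 277 221 [441.5 319.    0. ]
```

View pics/w2.png

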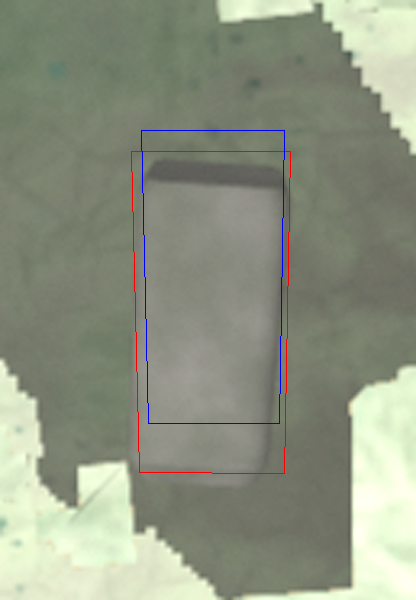

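The bar lies about 3 mm farther out than the overlay, 1 mm to the right and about 3° more turned. I correct for that, descend and grip.

Emit:
drive_tool --travel '[[-0.3, -0.4, 0], [0, 0, 3.0], [0, 0, 3.0], [0, 0, 2.0], [0, 0, 1.0], [0, 0, 0.7], [0, 0, 0], [0, 0, 0], [0, 0, 0], [0, 0, 0], [0, 0, 0], [0, 0, 0]]' --turn '[[0, 0, 2.5], [0, 0, 0], [0, 0, 0], [0, 0, 0], [0, 0, 0], [0, 0, 0], [0, 0, 0], [0, 0, 0], [0, 0, 0], [0, 0, 0], [0, 0, 0], [0, 0, 0]]' --fingers '[-1, -1, -1, -1, -1, -1, -1, 1, 1, 1, 1, 1]'

```text
time: 6.4
position: [437.3, 320.6, 77.7]
tool_rot: [3.141, 0.001, 3.02]
contact_force: [-1.2, -0.0, 4.6]
grip_width: 31.1
```

Gripped (31.1 mm). Now lift, square the yaw, and swing in front of the flap to see both trays.

Emit:
drive_tool --travel '[[0, 0, -1.0], [0, 0, -3], [0, 0, -4.5], [0, 0, -4.5], [0, 0, -4.5], [0, 0, -4.5], [0, -3, 0], [0, -4.5, 0], [0, -4.5, 0], [0, -4.5, 0], [0, -4.5, 0], [0, -4.5, 0]]' --turn '[[0, 0, 0], [0, 0, 0], [0, 0, -3.5], [0, 0, -3.5], [0, 0, 0], [0, 0, 0], [0, 0, 0], [0, 0, 0], [0, 0, 0], [0, 0, 0], [0, 0, 0], [0, 0, 0]]' --fingers '[1, 1, 1, 1, 1, 1, 1, 1, 1, 1, 1, 1]'

```text
time: 7.6
position: [435.9, 63.8, 297.0]
tool_rot: [3.141, -0.0, -3.14]
contact_force: [1.2, -0.2, -2.5]
grip_width: 31.1
```

Emit:
drive_tool --travel '[[0, -4.5, 0], [0, -4.5, 0], [0, -4.5, 0], [0, -4.5, 0], [0, -4.0, 0], [0, -3, 0], [0, 0, 0], [0, 0, 0]]' --turn '[[0, 0, 0], [0, 0, 0], [0, 0, 0], [0, 0, 0], [0, 0, 0], [0, 0, 0], [0, 0, 0], [0, 0, 0]]' --fingers '[1, 1, 1, 1, 1, 1, 1, 1]'

```text
time: 8.4
position: [436.4, -184.8, 296.7]
tool_rot: [3.14, -0.001, 3.141]
contact_force: [0.1, 0.4, -2.6]
grip_width: 31.1
```

Run:
```python
from h import *
s=robot.state();print(s["time"],s["position"],np.degrees(s["tool_rot"]),s["grip_width"])
C=cam("wrist","w3.png")
np.savez('w3.npz',K=C[0],R=C[1],o=C[2])
for t in T[4:]:
    for q in robot.mark_of("wrist",t)[:2]:
        u,v=q["location"][0]*560,q["location"][1]*420
        print(t,round(q["score"],2),round(u),round(v),atz(C,u,v,5 if 'tray' in t else 0).round(1))
```

```text
8.4 [ 436.41942007 -184.77149494  296.68822772] [ 1.79927707e+02 -5.59441155e-02  1.79943128e+02] 31.07492381136544
stone_00 0.72 199 115 [ 370.2 -273.     0. ]
pink_tray 0.61 161 261 [ 537.1 -330.1    5. ]
white_tray 0.91 344 266 [ 543.1 -112.6    5. ]
torch 0.57 301 353 [ 673.3 -161.9    0. ]
```

View pics/w3.png

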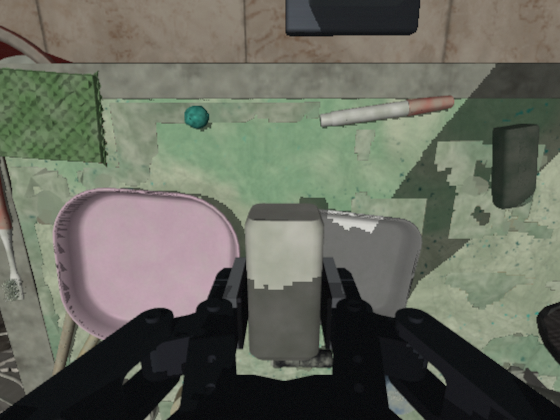

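Wrist view: pink tray at px ≈(150,260), white tray's near edge at row ≈213 and right edge at col ≈420, stone at (197,117). I use the rim edges from both views to get the tray centres.

Run:
```python
from h import *
C=cam("wrist");S=cam("side")
g=lambda C,L,z:print([atz(C,u,v,z)[:2].round(0).tolist() for u,v in L])
print("pink wrist L,near,R");g(C,[(55,240),(85,194),(145,189),(205,197),(240,260)],35)
print("pink side near,far,left,right");g(S,[(221,340),(331,340),(278,292),(278,388)],35)
print("white wrist near,R");g(C,[(335,210),(395,219),(421,240),(412,290)],33)
print("white side");g(S,[(249,258),(323,258),(287,229),(283,287)],33)
for n in ["side","scene"]:
    D=cam(n)
    for t in ["pink_tray","white_tray"]:
        for q in robot.boxes_of(n,t)[:1]:
            b=np.array(q["extent"])*[560,420,560,420];print(n,t,round(q["score"],2),[b[0]-b[2]/2,b[0]+b[2]/2,b[1]-b[3]/2,b[1]+b[3]/2])
            # model box fit: find centre so projected rim box matches (yaw 0)
            w,l,h=(191,201,30) if 'pink' in t else (141,151,28)
            from scipy.optimize import least_squares
            th=np.linspace(0,2*np.pi,200);
            def r(p):
                sx=np.sign(np.cos(th))*abs(np.cos(th))**.35*w/2;sy=np.sign(np.sin(th))*abs(np.sin(th))**.35*l/2
                P=np.c_[p[0]+sx,p[1]+sy,np.full(200,5+h)];uv=proj(D,P);m,M=uv.min(0),uv.max(0)
                return np.r_[m[0]-(b[0]-b[2]/2),M[0]-(b[0]+b[2]/2),m[1]-(b[1]-b[3]/2)]
            f=least_squares(r,[540,-330 if 'pink' in t else -115]);print("  centre",f.x.round(1),f.fun.round(1))
```

```text
pink wrist L,near,R
[[499.0, -427.0], [448.0, -386.0], [443.0, -324.0], [451.0, -264.0], [522.0, -230.0]]
pink side near,far,left,right
[[442.0, -361.0], [635.0, -341.0], [531.0, -236.0], [551.0, -447.0]]
white wrist near,R
[[465.0, -130.0], [475.0, -66.0], [499.0, -36.0], [560.0, -38.0]]
white side
[[462.0, -144.0], [615.0, -128.0], [533.0, -41.0], [540.0, -220.0]]
side pink_tray 0.95 [np.float64(218.79200000000003), np.float64(332.696), np.float64(291.71099999999996), np.float64(390.20099999999996)]
  centre [ 541.4 -339.9] [ 0.4 -0.4  0.1]
side white_tray 0.71 [np.float64(187.12400000000002), np.float64(197.596), np.float64(302.988), np.float64(314.58)]
  centre [ 392.  -337.2] [-37.3  40.6  -7.4]
scene pink_tray 0.64 [np.float64(309.62399999999997), np.float64(384.104), np.float64(149.51999999999998), np.float64(195.71999999999997)]
  centre [ 541.3 -337.6] [-4.2  4.2 -1.5]
scene white_tray 0.87 [np.float64(270.004), np.float64(340.62), np.float64(180.789), np.float64(221.99099999999999)]
  centre [ 533.9 -118.4] [ 0.8 -0.8  0.2]
```

Centres: pink ≈(539,-332), white ≈(537,-115), yaw ≈0. White bar goes to (537,-93).

Emit:
drive_tool --travel '[[-3.4, 3.1, 0], [-3.4, 3.1, 0], [-3.3, 3.0, 0], [0, 0, 4.5], [0, 0, 4.5], [0, 0, 4.5], [0, 0, 3.0], [0, 0, 2.0], [0, 0, 0], [0, 0, 0]]' --turn '[[0, 0, 0], [0, 0, 0], [0, 0, 0], [0, 0, 0], [0, 0, 0], [0, 0, 0], [0, 0, 0], [0, 0, 0], [0, 0, 0], [0, 0, 0]]' --fingers '[1, 1, 1, 1, 1, 1, 1, 1, 1, 1]'

```text
time: 10.1
position: [538.1, -92.7, 112.1]
tool_rot: [3.141, -0.0, -3.141]
contact_force: [0.3, -0.8, -1.4]
grip_width: 31.0
```

Run:
```python
from h import *
C=cam("wrist","w4.png");s=robot.state();print(s["position"],s["contact_force"])
```

```text
[539.0065795  -92.92060277 113.0649169 ] [-0.80684551 -0.19513279 -1.22667286]
```

View pics/w4.png

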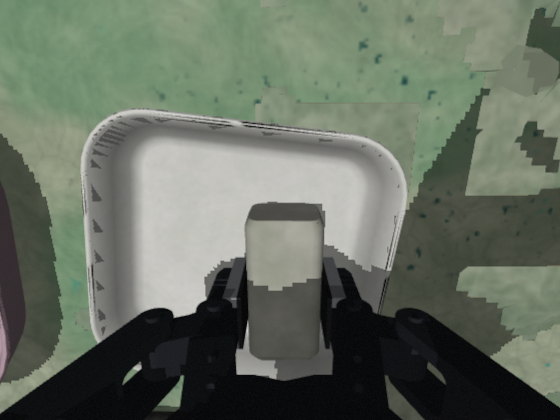

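The tray shows turned by a few degrees and the bar hangs clear above its floor. I recompute the tray frame from these rim points.

Run:
```python
from h import *
C=cam("wrist")
for L in [[(145,110),(240,122),(350,134)],[(83,170),(88,250),(95,320)],[(405,185),(396,250),(383,310)]]:
    p=np.array([atz(C,u,v,33)[:2] for u,v in L]);d=p[-1]-p[0];print(p.round(0).tolist(),np.degrees(np.arctan2(d[1],d[0])).round(1))
```

```text
[[466.0, -152.0], [471.0, -111.0], [476.0, -64.0]] 83.5
[[492.0, -183.0], [531.0, -188.0], [571.0, -191.0]] -5.7
[[498.0, -37.0], [531.0, -38.0], [564.0, -41.0]] -3.6
```

White tray: centre (541,-114), yaw ≈-6°. I align, lower and release with a small opening.

Emit:
drive_tool --travel '[[-0.4, 0.1, 0], [0, 0, 1.0], [0, 0, 0.8], [0, 0, 0.5], [0, 0, 0], [0, 0, 0]]' --turn '[[0, 0, 6], [0, 0, 0], [0, 0, 0], [0, 0, 0], [0, 0, 0], [0, 0, 0]]' --fingers '[1, 1, 1, 1, 1, 1]'

```text
time: 10.8
position: [541.6, -91.5, 88.5]
tool_rot: [3.141, -0.001, 3.038]
contact_force: [0.4, 0.6, -1.5]
grip_width: 31.1
```

Emit:
drive_tool --travel '[[0, 0, 0.2], [0, 0, 0.1], [0, 0, 0]]' --turn '[[0, 0, 0], [0, 0, 0], [0, 0, 0]]' --fingers '[1, 1, 1]'

```text
time: 11.1
position: [541.9, -91.6, 85.9]
tool_rot: [-3.142, -0.0, 3.038]
contact_force: [-0.1, -0.5, -1.4]
grip_width: 31.0
```

Emit:
drive_tool --travel '[[0, 0, 0.1], [0, 0, 0.1], [0, 0, 0]]' --turn '[[0, 0, 0], [0, 0, 0], [0, 0, 0]]' --fingers '[1, 1, 1]'

```text
time: 11.4
position: [542.1, -91.6, 85.5]
tool_rot: [-3.141, 0.0, 3.038]
contact_force: [-3.9, 1.2, 9.9]
grip_width: 31.5
```

Contact with the floor. Open slightly, then rise.

Emit:
drive_tool --travel '[[0, 0, -0.1], [0, 0, 0], [0, 0, 0], [0, 0, -1.5], [0, 0, -4], [0, 0, -4.5], [0, 0, -4.5], [0, 0, -4.5]]' --turn '[[0, 0, 0], [0, 0, 0], [0, 0, 0], [0, 0, 0], [0, 0, 0], [0, 0, 0], [0, 0, -3], [0, 0, -3]]' --fingers '[0, 0, 0, 0, 0, 0, 0, 0]'

```text
time: 12.2
position: [541.6, -91.5, 276.4]
tool_rot: [3.142, -0.0, -3.139]
contact_force: [0.5, 0.6, 0.4]
grip_width: 42.7
```

Run:
```python
from h import *
s=robot.state();print(s["position"],s["grip_width"])
C=cam("wrist","w5.png")
for t in ["wax_bar_white","pink_tray","white_tray","powder_pot","torch"]:
    for q in robot.mark_of("wrist",t)[:2]:
        u,v=q["location"][0]*560,q["location"][1]*420
        print(t,round(q["score"],2),round(u),round(v),atz(C,u,v,8 if 'tor' not in t and 'pot' not in t else 0).round(1))
```

```text
[541.63844191 -91.49003861 276.40284605] 42.68653014653711
wax_bar_white 0.74 283 185 [544.9 -92.1   8. ]
pink_tray 0.91 49 179 [ 539.  -332.3    8. ]
white_tray 0.7 263 180 [ 539.  -112.6    8. ]
powder_pot 0.68 323 309 [698.4 -43.3   0. ]
```

View pics/w5.png

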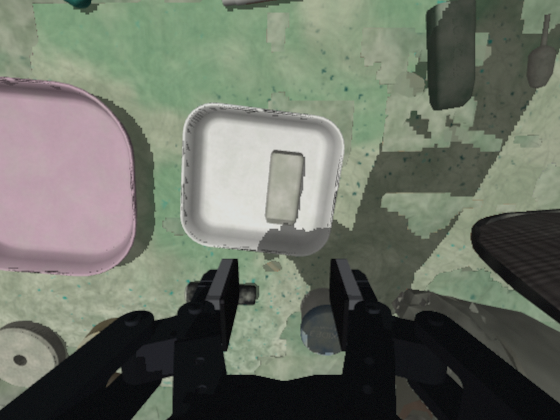

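White bar lies flat at (545,-92). Next the green bar: hover.

Emit:
drive_tool --travel '[[3, 0, 0], [4, 0, 0], [4, 2, 0], [1, 3.5, 2], [0, 3.5, 2.5], [0, 3.5, 2.5], [0, 3.2, 3.4], [0, 0, 0], [0, 0, 0], [0, 0, 0]]' --turn '[[0, 0, 0], [0, 0, 0], [0, 0, 0], [0, 0, 0], [0, 0, 0], [0, 0, 0], [0, 0, 0], [0, 0, -5], [0, 0, -5], [0, 0, 0]]' --fingers '[-1, -1, -1, -1, -1, -1, -1, -1, -1, -1]'

```text
time: 13.5
position: [419.8, 65.7, 168.6]
tool_rot: [3.141, -0.005, -2.966]
contact_force: [0.1, 0.4, 0.1]
grip_width: 84.9
```

```bash
python3 -c "
from h import *
look('wax_bar_green','w6.png',(420,66,10))"
```

```text
13.5 [419.8  65.7 168.6] [ 179.95   -0.3  -169.93]
mark 0.93 277 216 [423.3  62.    0. ]
```

View pics/w6.png

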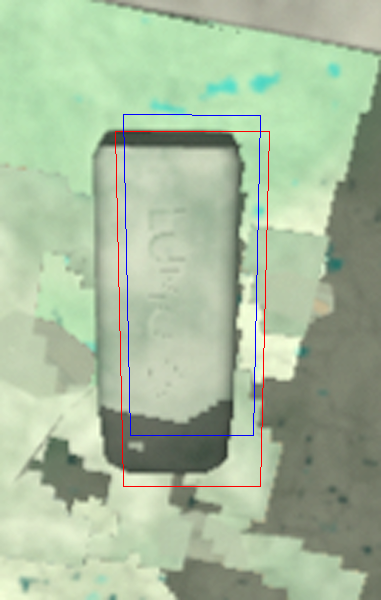

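Green bar is 6 mm to the tool's −y; the angle matches. Shift, descend and grip.

Emit:
drive_tool --travel '[[0, -0.6, 0], [0, 0, 3.0], [0, 0, 3.0], [0, 0, 2.0], [0, 0, 0.8], [0, 0, 0.4], [0, 0, 0], [0, 0, 0], [0, 0, 0], [0, 0, 0], [0, 0, 0], [0, 0, 0]]' --turn '[[0, 0, 0], [0, 0, 0], [0, 0, 0], [0, 0, 0], [0, 0, 0], [0, 0, 0], [0, 0, 0], [0, 0, 0], [0, 0, 0], [0, 0, 0], [0, 0, 0], [0, 0, 0]]' --fingers '[-1, -1, -1, -1, -1, -1, -1, 1, 1, 1, 1, 1]'

```text
time: 14.8
position: [423.5, 59.5, 79.7]
tool_rot: [-3.141, 0.001, -2.966]
contact_force: [-1.2, -0.4, 5.7]
grip_width: 32.2
```

Emit:
drive_tool --travel '[[0, 0, -1], [0, 0, -3], [0, 0, -4], [0, 0, -4], [0, 0, 0], [0, -3, 0], [0, -4.5, 0], [0, -4.5, 0], [0, -4.5, 0], [0, -4.5, 0], [0, -4.5, 0], [0, -4.5, 0]]' --turn '[[0, 0, 0], [0, 0, 0], [0, 0, 0], [0, 0, 5], [0, 0, 5], [0, 0, 0], [0, 0, 0], [0, 0, 0], [0, 0, 0], [0, 0, 0], [0, 0, 0], [0, 0, 0]]' --fingers '[1, 1, 1, 1, 1, 1, 1, 1, 1, 1, 1, 1]'

```text
time: 16.0
position: [422.4, -242.2, 199.3]
tool_rot: [3.141, 0.0, -3.141]
contact_force: [0.3, 0.2, -1.6]
grip_width: 31.8
```

Emit:
drive_tool --travel '[[0, -4.5, 0], [-2, -4.2, 0], [-4, -3, 0], [-4, -2, 0], [-1.5, 0, 2], [0, 0, 4], [0, 0, 0], [0, 0, 0]]' --turn '[[0, 0, 0], [0, 0, 0], [0, 0, 0], [0, 0, 0], [0, 0, 0], [0, 0, 0], [0, 0, 0], [0, 0, 0]]' --fingers '[1, 1, 1, 1, 1, 1, 1, 1]'

```text
time: 16.8
position: [536.9, -376.4, 138.0]
tool_rot: [3.139, -0.003, -3.141]
contact_force: [0.8, -0.1, -0.9]
grip_width: 31.7
```

Run:
```python
from h import *
s=robot.state();print(s["time"],s["position"],np.degrees(s["tool_rot"]),s["contact_force"],s["grip_width"])
C=cam("wrist","w7.png")
```

```text
16.8 [ 536.87798408 -376.36021785  137.95319092] [ 179.8391093    -0.1932988  -179.96069446] [ 0.84038169 -0.08298282 -0.87881114] 31.67919825993456
```

View pics/w7.png

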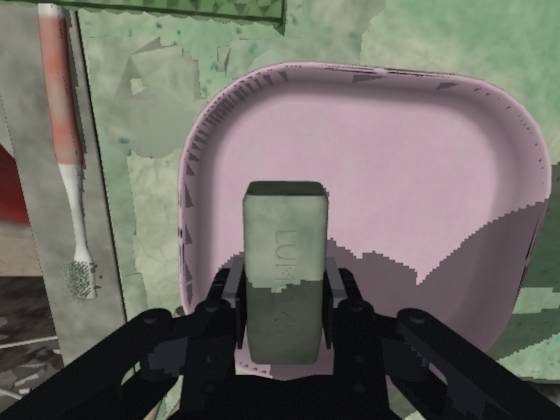

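Run:
```python
from h import *
C=cam("wrist")
for L in [[(290,62),(370,65),(460,73)],[(180,190),(181,240),(186,300)],[(549,190),(540,240),(524,285)]]:
    p=np.array([atz(C,u,v,35)[:2] for u,v in L]);d=p[-1]-p[0];print(p.round(0).tolist(),np.degrees(np.arctan2(d[1],d[0])).round(1))
```

```text
[[443.0, -374.0], [444.0, -336.0], [447.0, -292.0]] 86.6
[[506.0, -432.0], [534.0, -434.0], [573.0, -435.0]] -2.2
[[506.0, -235.0], [534.0, -233.0], [563.0, -236.0]] -1.1
```

Pink tray: centre (540,-334), yaw ≈-3°. Green bar goes to local (0,-46).

Emit:
drive_tool --travel '[[-0.1, -0.4, 0], [0, 0, 2], [0, 0, 1.5], [0, 0, 0.8], [0, 0, 0.5], [0, 0, 0.1], [0, 0, 0], [0, 0, 0]]' --turn '[[0, 0, 3], [0, 0, 0], [0, 0, 0], [0, 0, 0], [0, 0, 0], [0, 0, 0], [0, 0, 0], [0, 0, 0]]' --fingers '[1, 1, 1, 1, 1, 1, 1, 1]'

```text
time: 17.7
position: [539.6, -381.8, 90.6]
tool_rot: [-3.141, 0.001, 3.09]
contact_force: [0.9, -0.9, -0.3]
grip_width: 31.8
```

Emit:
drive_tool --travel '[[0, 0, 0.2], [0, 0, 0.1], [0, 0, 0]]' --turn '[[0, 0, 0], [0, 0, 0], [0, 0, 0]]' --fingers '[1, 1, 1]'

```text
time: 18.0
position: [539.5, -381.7, 87.6]
tool_rot: [-3.141, 0.001, 3.09]
contact_force: [-0.6, -0.1, 2.3]
grip_width: 32.0
```

Emit:
drive_tool --travel '[[0, 0, 0.1], [0, 0, 0], [0, 0, 0], [0, 0, 0], [0, 0, 0], [0, 0, -1.5], [0, 0, -4], [0, 0, -4.5], [0, 0, -4.5], [0, 0, -2], [0, 0, 0]]' --turn '[[0, 0, 0], [0, 0, 0], [0, 0, 0], [0, 0, 0], [0, 0, 0], [0, 0, 0], [0, 0, 0], [0, 0, 0], [0, 0, 0], [0, 0, -3], [0, 0, 0]]' --fingers '[1, 1, -0.05, -0.05, -0.05, -0.05, -0.05, -0.05, -0.05, -0.05, -0.05]'

```text
time: 19.1
position: [541.3, -383.3, 257.3]
tool_rot: [-3.135, 0.008, -3.141]
contact_force: [0.3, 0.3, -0.4]
grip_width: 44.5
```

Run:
```python
from h import *
s=robot.state();print(s["position"],s["grip_width"])
C=cam("wrist","w8.png")
for t in ["wax_bar_green","wax_bar_white","stone_00","pink_tray","white_tray"]:
    for q in robot.mark_of("wrist",t)[:2]:
        u,v=q["location"][0]*560,q["location"][1]*420
        print(t,round(q["score"],2),round(u),round(v),atz(C,u,v,0 if 'stone' in t else 8).round(1))
```

```text
[ 541.27099913 -383.27391522  257.32198007] 44.45388631325812
wax_bar_green 0.83 291 185 [ 541.5 -377.5    8. ]
pink_tray 0.73 333 180 [ 536.9 -336.3    8. ]
```

View pics/w8.png

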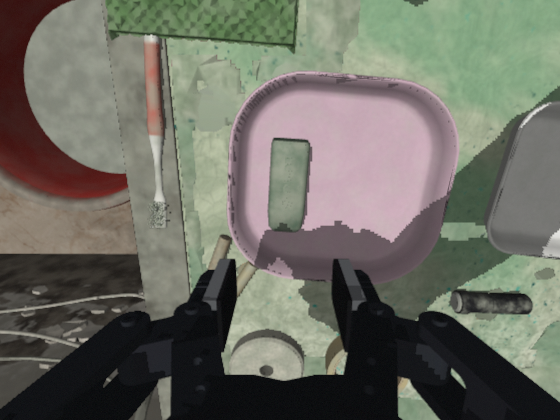

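Green bar lies flat at (541,-378). Next the stone: hover.

Emit:
drive_tool --travel '[[3, 2, 0], [3.5, 2.2, 1], [3.5, 2.2, 2], [3.5, 2.4, 2], [3.5, 2.4, 3], [0.3, 0, 0], [0, 0, 0]]' --turn '[[0, 0, 0], [0, 0, 0], [0, 0, 0], [0, 0, 0], [0, 0, 0], [0, 0, 0], [0, 0, 0]]' --fingers '[-0.6, -0.6, -0.6, -0.6, -0.6, -0.6, -0.6]'

```text
time: 20.1
position: [364.4, -267.7, 169.2]
tool_rot: [3.136, -0.005, -3.142]
contact_force: [0.6, -0.8, 0.4]
grip_width: 68.2
```

Run:
```python
from h import *
BOX["stone_00"]=(26,23,21)
look("stone_00","w9.png",(367,-271,0))
C=cam("wrist")
for q in robot.boxes_of("wrist","stone_00")[:1]:
    b=np.array(q["extent"])*[560,420,560,420];print(q["score"],b.round(),atz(C,b[0],b[1],11).round(1))
```

```text
20.1 [ 364.4 -267.7  169.2] [ 179.7   -0.3 -180. ]
mark 0.66 275 222 [ 371.7 -273.1    0. ]
0.7 [280. 217.  33.  28.] [ 371. -274.   11.]
```

View pics/w9.png

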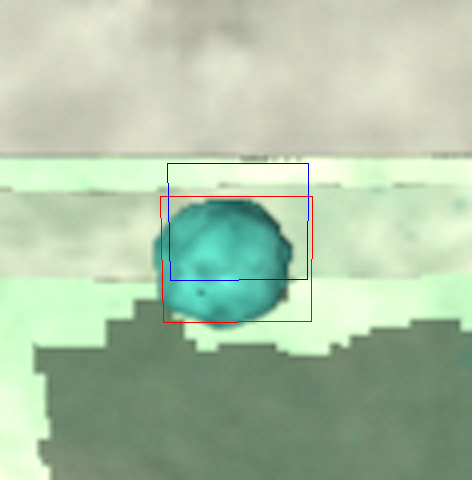

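Stone at (371,-273.5). Correct, descend and pinch across y.

Emit:
drive_tool --travel '[[-0.7, -0.6, 0], [0, 0, 3.0], [0, 0, 3.0], [0, 0, 2.0], [0, 0, 0.8], [0, 0, 0.6], [0, 0, 0], [0, 0, 0], [0, 0, 0], [0, 0, 0], [0, 0, 0]]' --turn '[[0, 0, 0], [0, 0, 0], [0, 0, 0], [0, 0, 0], [0, 0, 0], [0, 0, 0], [0, 0, 0], [0, 0, 0], [0, 0, 0], [0, 0, 0], [0, 0, 0]]' --fingers '[-0.6, -0.6, -0.6, -0.6, -0.6, -0.6, -0.6, 1, 1, 1, 1]'

```text
time: 21.4
position: [375.0, -277.2, 79.1]
tool_rot: [-3.14, 0.001, -3.141]
contact_force: [-0.3, 0.3, 5.1]
grip_width: 21.7
```

Emit:
drive_tool --travel '[[0, 0, -0.5], [0, 0, -1.5], [0, 0, -1.0], [0, 0, 0]]' --turn '[[0, 0, 0], [0, 0, 0], [0, 0, 0], [0, 0, 0]]' --fingers '[1, 1, 1, 1]'

```text
time: 21.8
position: [375.4, -277.4, 109.7]
tool_rot: [-3.139, 0.003, -3.141]
contact_force: [0.1, -0.2, -0.6]
grip_width: 21.4
```

Run:
```python
from h import *
s=robot.state();print(s["position"],s["grip_width"],s["joint_velocities"].round(3))
C=cam("wrist");c=C[3][150:400,180:380];cv2.imwrite('pics/w10.png',cv2.resize(np.clip(c*1.4,0,255).astype(np.uint8),None,fx=2.2,fy=2.2))
```

```text
[ 375.42235797 -277.44153261  109.68282942] 21.378593755103495 [-0.002  0.019 -0.019 -0.022 -0.001 -0.   ]
```

View pics/w10.png

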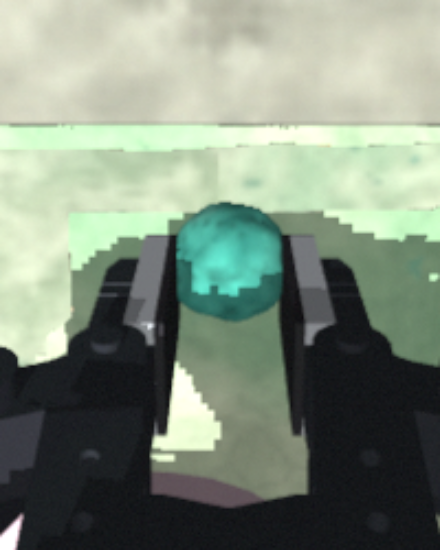

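Stone held firmly, low in the pads. Place it at pink local (-45,+38) → world (497,-294).

Emit:
drive_tool --travel '[[0, 0, -3], [0, 0, -3], [-3, -0.4, 0], [-4, -0.6, 0], [-4, -0.6, 0], [-1.2, 0, 0], [0, 0, 3], [0, 0, 2.5], [0, 0, 1.5], [0, 0, 0.9], [0, 0, 0], [0, 0, 0]]' --turn '[[0, 0, 0], [0, 0, 0], [0, 0, 0], [0, 0, 0], [0, 0, 0], [0, 0, 0], [0, 0, 0], [0, 0, 0], [0, 0, 0], [0, 0, 0], [0, 0, 0], [0, 0, 0]]' --fingers '[1, 1, 1, 1, 1, 1, 1, 1, 1, 1, 1, 1]'

```text
time: 23.05
position: [496.2, -292.4, 89.0]
tool_rot: [3.142, -0.0, -3.141]
contact_force: [0.3, 0.2, -0.4]
grip_width: 21.9
```

Emit:
drive_tool --travel '[[0, 0, 0.1], [0, 0, 0.1], [0, 0, 0]]' --turn '[[0, 0, 0], [0, 0, 0], [0, 0, 0]]' --fingers '[1, 1, 1]'

```text
time: 23.35
position: [496.5, -292.5, 87.2]
tool_rot: [-3.141, 0.0, -3.141]
contact_force: [-0.5, 0.5, -0.1]
grip_width: 21.8
```

Emit:
drive_tool --travel '[[0, 0, 0.1], [0, 0, 0.1], [0, 0, 0]]' --turn '[[0, 0, 0], [0, 0, 0], [0, 0, 0]]' --fingers '[1, 1, 1]'

```text
time: 23.65
position: [496.7, -292.6, 86.6]
tool_rot: [-3.141, 0.0, -3.141]
contact_force: [-2.1, 1.4, 9.5]
grip_width: 21.8
```

Contact. Release, then rise and head for the pad.

Emit:
drive_tool --travel '[[0, 0, -0.1], [0, 0, 0], [0, 0, 0], [0, 0, -1.5], [0, 0, -4], [0, 0, -4.5], [2, 0, -3], [3, 2, 0], [2.3, 4, 0], [0, 4.5, 0], [0, 4.5, 0], [0, 4.5, 0]]' --turn '[[0, 0, 0], [0, 0, 0], [0, 0, 0], [0, 0, 0], [0, 0, 0], [0, 0, 0], [0, 0, 0], [0, 0, 0], [0, 0, 0], [0, 0, 0], [0, 0, 0], [0, 0, 0]]' --fingers '[0, 0, 0, 0, 0, 0, 0, 0, 0, 0, 0, 0]'

```text
time: 24.85
position: [422.7, -96.0, 216.0]
tool_rot: [3.142, 0.0, 3.141]
contact_force: [0.6, -0.0, 0.0]
grip_width: 42.8
```

Emit:
drive_tool --travel '[[0, 4.5, 0], [0, 4.5, 0], [0, 4.5, 0], [0, 4.5, 0], [0, 4.5, 0], [0, 4.5, 0], [0, 3.5, 2], [0, 2.5, 2], [0, 0, 2], [0, 0, 1], [0, 0, 0], [0, 0, 0]]' --turn '[[0, 0, 0], [0, 0, 0], [0, 0, 0], [0, 0, 0], [0, 0, 0], [0, 0, 0], [0, 0, 0], [0, 0, 0], [0, 0, -4.5], [0, 0, -4.5], [0, 0, 0], [0, 0, 0]]' --fingers '[-0.6, -0.6, -0.6, -0.6, -0.6, -0.6, -0.6, -0.6, -0.6, -0.6, -0.6, -0.6]'

```text
time: 26.05
position: [423.0, 232.5, 146.0]
tool_rot: [-3.141, -0.001, -2.986]
contact_force: [0.7, -0.5, -0.2]
grip_width: 68.2
```

```bash
python3 -c "
from h import *
look('sand_pad','w11.png',(424,233,9))
for n in ['scene','side']:
    C=cam(n)
    for q in robot.mark_of(n,'stone_00')[:2]:
        u,v=q['location'][0]*560,q['location'][1]*420;print(n,q['score'],atz(C,u,v,8).round())"
```

```text
26.05 [423.  232.5 146. ] [-1.7999e+02 -3.0000e-02 -1.7106e+02]
mark 0.72 285 226 [426.1 234.3   0. ]
scene 0.5 [ 483. -283.    8.]
side 0.5 [ 492. -288.    8.]
```

View pics/w11.png

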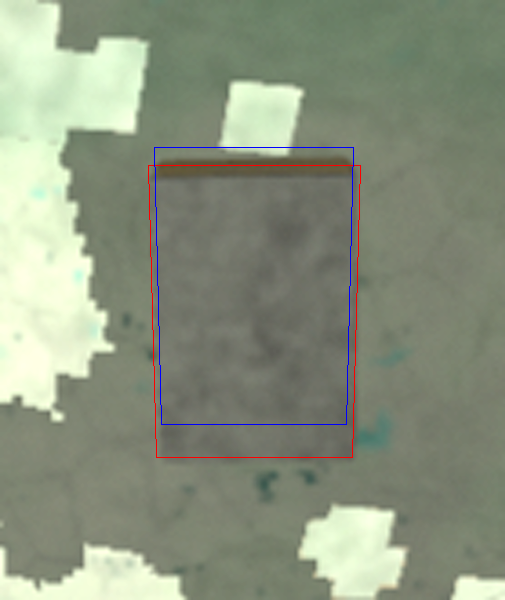

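The pad overlay fits within 1-2 mm. The networks put the stone in the pink tray at about (490,-287). Descend and grip the pad.

Emit:
drive_tool --travel '[[-0.2, 0.1, 0], [0, 0, 3.0], [0, 0, 2.4], [0, 0, 1], [0, 0, 0.5], [0, 0, 0.2], [0, 0, 0], [0, 0, 0], [0, 0, 0], [0, 0, 0], [0, 0, 0]]' --turn '[[0, 0, 0], [0, 0, 0], [0, 0, 0], [0, 0, 0], [0, 0, 0], [0, 0, 0], [0, 0, 0], [0, 0, 0], [0, 0, 0], [0, 0, 0], [0, 0, 0]]' --fingers '[-0.6, -0.6, -0.6, -0.6, -0.6, -0.6, -0.6, 1, 1, 1, 1]'

```text
time: 27.45
position: [425.8, 234.2, 76.0]
tool_rot: [3.141, 0.002, -2.984]
contact_force: [0.4, -0.1, 7.2]
grip_width: 35.1
```

Emit:
drive_tool --travel '[[0, 0, -0.5], [0, 0, -2], [0, 0, -4], [0, 0, -4], [0, 0, -1], [0, 0, 0], [0, -3, 0], [0, -4.5, 0], [0, -4.5, 0], [0, -4.5, 0], [0, -4.5, 0], [0, -4.5, 0]]' --turn '[[0, 0, 0], [0, 0, 0], [0, 0, 0], [0, 0, 0], [0, 0, 4.5], [0, 0, 4.5], [0, 0, 0], [0, 0, 0], [0, 0, 0], [0, 0, 0], [0, 0, 0], [0, 0, 0]]' --fingers '[1, 1, 1, 1, 1, 1, 1, 1, 1, 1, 1, 1]'

```text
time: 28.65
position: [424.4, -22.7, 190.1]
tool_rot: [3.142, -0.0, -3.141]
contact_force: [0.4, -0.1, -0.5]
grip_width: 34.5
```

Emit:
drive_tool --travel '[[0, -4.5, 0], [0, -4.5, 0], [0, -4.5, 0], [-2, -4.5, 0], [-4, -4.0, 0], [-4, -3.4, 0], [-4, -2.4, 0], [-1.3, 0, 2], [0, 0, 3], [0, 0, 0], [0, 0, 0]]' --turn '[[0, 0, 0], [0, 0, 0], [0, 0, 0], [0, 0, 0], [0, 0, 0], [0, 0, 0], [0, 0, 0], [0, 0, 0], [0, 0, 3], [0, 0, 0], [0, 0, 0]]' --fingers '[1, 1, 1, 1, 1, 1, 1, 1, 1, 1, 1]'

```text
time: 29.75
position: [570.6, -292.1, 139.2]
tool_rot: [3.14, -0.003, 3.091]
contact_force: [-0.6, 0.4, 0.2]
grip_width: 35.0
```

Run:
```python
from h import *
s=robot.state();print(s["position"],s["grip_width"])
C=cam("wrist","w12.png")
for t in ["wax_bar_green","stone_00","pink_tray","sand_pad"]:
    for q in robot.mark_of("wrist",t)[:2]:
        u,v=q["location"][0]*560,q["location"][1]*420
        print(t,round(q["score"],2),round(u),round(v),atz(C,u,v,8).round(1))
# stone by colour
h=cv2.cvtColor(C[3],cv2.COLOR_BGR2HSV);m=cv2.inRange(h,(80,110,60),(100,255,255))
n,l,st,ce=cv2.connectedComponentsWithStats(m)
for i in range(1,n):
    if st[i,4]>100: print(st[i],atz(C,*ce[i],18).round(1))
```

```text
[ 570.56395944 -292.06324648  139.19823391] 34.96774355359819
wax_bar_green 0.77 137 192 [ 541.  -380.6    8. ]
stone_00 0.67 274 103 [ 493.1 -293.     8. ]
pink_tray 0.96 212 178 [ 535.  -333.4    8. ]
sand_pad 0.77 283 267 [ 596.8 -293.1    8. ]
[ 252   81   46   44 1473] [ 493.  -292.5   18. ]
```

Stone confirmed at (493,-293), green at (541,-381). Lower the pad at (577,-300).

Emit:
drive_tool --travel '[[-0.6, -0.7, 0], [0, 0, 2], [0, 0, 1.5], [0, 0, 1.0], [0, 0, 0.6], [0, 0, 0], [0, 0, 0]]' --turn '[[0, 0, 0], [0, 0, 0], [0, 0, 0], [0, 0, 0], [0, 0, 0], [0, 0, 0], [0, 0, 0]]' --fingers '[1, 1, 1, 1, 1, 1, 1]'

```text
time: 30.7
position: [577.5, -300.2, 89.2]
tool_rot: [-3.141, 0.0, 3.09]
contact_force: [0.0, 0.1, 0.8]
grip_width: 34.9
```

Emit:
drive_tool --travel '[[0, 0, 0.2], [0, 0, 0.2], [0, 0, 0]]' --turn '[[0, 0, 0], [0, 0, 0], [0, 0, 0]]' --fingers '[1, 1, 1]'

```text
time: 31.0
position: [577.3, -300.1, 85.1]
tool_rot: [-3.142, 0.0, 3.09]
contact_force: [-0.6, 0.4, -0.4]
grip_width: 34.6
```

Emit:
drive_tool --travel '[[0, 0, 0.1], [0, 0, 0.1], [0, 0, 0]]' --turn '[[0, 0, 0], [0, 0, 0], [0, 0, 0]]' --fingers '[1, 1, 1]'

```text
time: 31.3
position: [577.5, -300.2, 83.9]
tool_rot: [-3.141, 0.0, 3.09]
contact_force: [-1.8, 0.9, 4.7]
grip_width: 34.8
```

Emit:
drive_tool --travel '[[0, 0, -0.1], [0, 0, 0], [0, 0, 0], [0, 0, -1.5], [0, 0, -4], [0, 0, -4.5], [2, 0, -3], [4, 0, 0], [4, 3, 0], [4, 4, 0], [1.7, 4.5, 0], [0, 4.5, 0]]' --turn '[[0, 0, 0], [0, 0, 0], [0, 0, 0], [0, 0, 0], [0, 0, 0], [0, 0, -3], [0, 0, 0], [0, 0, 0], [0, 0, 0], [0, 0, 0], [0, 0, 0], [0, 0, 0]]' --fingers '[-0.08, -0.08, -0.08, -0.08, -0.08, -0.08, -0.08, -0.08, -0.08, -0.08, -0.08, -0.08]'

```text
time: 32.5
position: [422.1, -143.5, 214.6]
tool_rot: [3.141, -0.001, 3.139]
contact_force: [1.3, -0.1, 0.4]
grip_width: 46.1
```

Emit:
drive_tool --travel '[[0, 4.5, 0], [0, 4.5, 0], [0, 4.5, 0], [0, 4.5, 0], [0, 4.5, 0], [0, 3.7, 2], [0, 2.0, 2], [0, 0, 2], [0, 0, 1], [0, 0, 0], [0, 0, 0]]' --turn '[[0, 0, 0], [0, 0, 0], [0, 0, 0], [0, 0, 0], [0, 0, 0], [0, 0, 0], [0, 0, 0], [0, 0, -4], [0, 0, 0], [0, 0, 0], [0, 0, 0]]' --fingers '[-0.5, -0.5, -0.5, -0.5, -0.5, -0.5, -0.5, -0.5, -0.5, -0.5, -0.5]'

```text
time: 33.6
position: [425.2, 136.8, 144.8]
tool_rot: [3.142, 0.001, -3.073]
contact_force: [-0.3, 0.7, 0.9]
grip_width: 64.1
```

```bash
python3 -c "
from h import *
look('bob','w13.png',(418,147,4))
for n in ['scene','side']:
    C=cam(n)
    for t in ['sand_pad','wax_bar_green','wax_bar_white']:
      for q in robot.mark_of(n,t)[:1]:
        u,v=q['location'][0]*560,q['location'][1]*420;print(n,t,q['score'],atz(C,u,v,8).round())"
```

```text
33.6 [425.2 136.8 144.8] [ 1.8000e+02  4.0000e-02 -1.7607e+02]
mark 0.74 297 212 [417.6 145.4   0. ]
scene sand_pad 0.5 [ 583. -315.    8.]
scene wax_bar_green 0.67 [ 551. -392.    8.]
scene wax_bar_white 0.48 [ 559. -106.    8.]
side sand_pad 0.67 [ 578. -304.    8.]
side wax_bar_green 0.92 [ 542. -385.    8.]
side wax_bar_white 0.62 [546. -92.   8.]
```

View pics/w13.png

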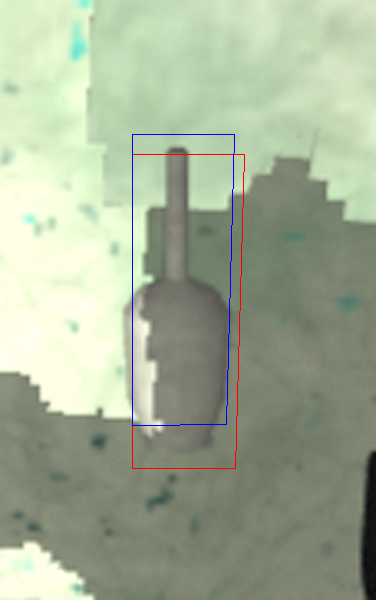

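Bob axis at y≈145.5, origin x≈419. Grip slightly onto the barrel side.

Emit:
drive_tool --travel '[[0, 0.9, 0], [0, 0, 3.0], [0, 0, 2.4], [0, 0, 1], [0, 0, 0.5], [0, 0, 0], [0, 0, 0], [0, 0, 0], [0, 0, 0], [0, 0, 0], [0, 0, 0]]' --turn '[[0, 0, 0], [0, 0, 0], [0, 0, 0], [0, 0, 0], [0, 0, 0], [0, 0, 0], [0, 0, 0], [0, 0, 0], [0, 0, 0], [0, 0, 0], [0, 0, 0]]' --fingers '[-0.5, -0.5, -0.5, -0.5, -0.5, -0.5, -0.5, 1, 1, 1, 1]'

```text
time: 35.2
position: [424.8, 146.2, 75.7]
tool_rot: [3.141, 0.002, -3.071]
contact_force: [0.6, -0.0, 3.2]
grip_width: 20.1
```

Emit:
drive_tool --travel '[[0, 0, -0.5], [0, 0, -2], [0, 0, -4], [0, 0, -4], [0, 0, -1], [0, -3, 0], [0, -4.5, 0], [0, -4.5, 0], [0, -4.5, 0], [0, -4.5, 0], [0, -4.5, 0], [0, 0, 0]]' --turn '[[0, 0, 0], [0, 0, 0], [0, 0, 0], [0, 0, 4], [0, 0, 0], [0, 0, 0], [0, 0, 0], [0, 0, 0], [0, 0, 0], [0, 0, 0], [0, 0, 0], [0, 0, 0]]' --fingers '[1, 1, 1, 1, 1, 1, 1, 1, 1, 1, 1, 1]'

```text
time: 36.4
position: [424.5, -113.4, 190.0]
tool_rot: [-3.139, 0.001, 3.135]
contact_force: [0.1, 1.4, 0.7]
grip_width: 20.3
```

Emit:
drive_tool --travel '[[-3, -1.5, 0], [-4, -1.2, 0], [-4, -1.0, 0], [-0.9, 0, 2], [0, 0, 3], [0, 0, 0], [0, 0, 0], [0, 0, 0]]' --turn '[[0, 0, 0], [0, 0, 0], [0, 0, 0], [0, 0, 6], [0, 0, 0], [0, 0, 0], [0, 0, 0], [0, 0, 0]]' --fingers '[1, 1, 1, 1, 1, 1, 1, 1]'

```text
time: 37.2
position: [543.5, -145.5, 141.0]
tool_rot: [-3.141, 0.001, 3.038]
contact_force: [-1.4, 0.5, 0.8]
grip_width: 20.1
```

Run:
```python
from h import *
s=robot.state();print(s["position"],s["grip_width"])
C=cam("wrist","w14.png")
for t in ["wax_bar_white","bob","white_tray"]:
    for q in robot.mark_of("wrist",t)[:2]:
        u,v=q["location"][0]*560,q["location"][1]*420
        print(t,round(q["score"],2),round(u),round(v),atz(C,u,v,8).round(1))
```

```text
[ 543.49465945 -145.52521911  141.02950897] 20.05118934989906
wax_bar_white 0.83 368 221 [544.2 -91.    8. ]
bob 0.9 282 260 [ 566.3 -148.8    8. ]
white_tray 0.84 329 215 [ 538.  -115.2    8. ]
```

Emit:
drive_tool --travel '[[0, 0, 2], [0, 0, 1.6], [0, 0, 1.0], [0, 0, 0.6], [0, 0, 0.2], [0, 0, 0], [0, 0, 0]]' --turn '[[0, 0, 0], [0, 0, 0], [0, 0, 0], [0, 0, 0], [0, 0, 0], [0, 0, 0], [0, 0, 0]]' --fingers '[1, 1, 1, 1, 1, 1, 1]'

```text
time: 38.1
position: [543.8, -146.0, 86.7]
tool_rot: [-3.141, 0.001, 3.038]
contact_force: [0.2, 0.3, -0.5]
grip_width: 19.7
```

Emit:
drive_tool --travel '[[0, 0, 0.1], [0, 0, 0.1], [0, 0, 0]]' --turn '[[0, 0, 0], [0, 0, 0], [0, 0, 0]]' --fingers '[1, 1, 1]'

```text
time: 38.4
position: [543.3, -145.8, 84.1]
tool_rot: [-3.142, 0.0, 3.038]
contact_force: [0.1, -0.2, -0.2]
grip_width: 19.8
```

Emit:
drive_tool --travel '[[0, 0, 0.1], [0, 0, 0.1], [0, 0, 0]]' --turn '[[0, 0, 0], [0, 0, 0], [0, 0, 0]]' --fingers '[1, 1, 1]'

```text
time: 38.7
position: [543.4, -145.9, 83.6]
tool_rot: [-3.141, 0.0, 3.037]
contact_force: [-4.1, 0.1, 10.3]
grip_width: 20.2
```

Emit:
drive_tool --travel '[[0, 0, -0.1], [0, 0, 0], [0, 0, 0], [0, 0, -1.5], [0, 0, -4], [0, 0, -4.5], [0, 0, -4.5], [0, -2, -3], [2, -3, -4], [2, -3, 0], [0, 0, 0], [0, 0, 0]]' --turn '[[0, 0, 0], [0, 0, 0], [0, 0, 0], [0, 0, 0], [0, 0, 0], [0, 0, -6], [0, 0, 0], [0, 0, 0], [0, 0, 0], [0, 0, 0], [0, 0, 0], [0, 0, 0]]' --fingers '[0.34, 0.34, 0.34, 0.34, 0.34, 0.34, 0.34, 0.34, 0.34, 0.34, 0.34, 0.34]'

```text
time: 39.9
position: [504.2, -224.0, 294.8]
tool_rot: [3.141, -0.0, 3.14]
contact_force: [0.3, -0.1, -1.2]
grip_width: 28.0
```

Run:
```python
from h import *
s=robot.state();print(s["position"],s["grip_width"])
for n in ["wrist","side"]:
    C=cam(n,n+"_end.png")
    for t in T:
        for q in robot.mark_of(n,t)[:1]:
            u,v=q["location"][0]*560,q["location"][1]*420
            print(n,t,round(q["score"],2),round(u),round(v),atz(C,u,v,0 if t in T[7:] else 8).round(1))
```

```text
[ 504.24435159 -224.03509394  294.81443311] 27.97678303003681
wrist wax_bar_green 0.89 148 210 [ 539.4 -375.2    8. ]
wrist wax_bar_white 0.71 402 216 [547.7 -90.7   8. ]
wrist sand_pad 0.65 217 239 [ 574.7 -299.6    8. ]
wrist bob 0.56 355 208 [ 538.2 -143.7    8. ]
wrist stone_00 0.94 219 168 [ 492.9 -292.4    8. ]
wrist pink_tray 0.94 189 207 [ 536.2 -328.7    8. ]
wrist white_tray 0.82 381 211 [ 540.8 -115.3    8. ]
wrist powder_pot 0.71 421 323 [694.1 -48.4   0. ]
side wax_bar_green 0.92 275 365 [ 540.8 -384.6    8. ]
side wax_bar_white 0.58 291 254 [546.9 -93.7   8. ]
side sand_pad 0.58 300 329 [ 579.3 -298.8    8. ]
side bob 0.65 284 272 [ 537.  -153.5    8. ]
side stone_00 0.41 253 320 [ 489.1 -287.3    8. ]
side pink_tray 0.79 274 346 [ 534.6 -342.9    8. ]
side torch 0.59 347 284 [ 669.  -164.6    0. ]
side powder_pot 0.56 360 247 [698.3 -47.9   0. ]
```

View pics/wrist_end.png

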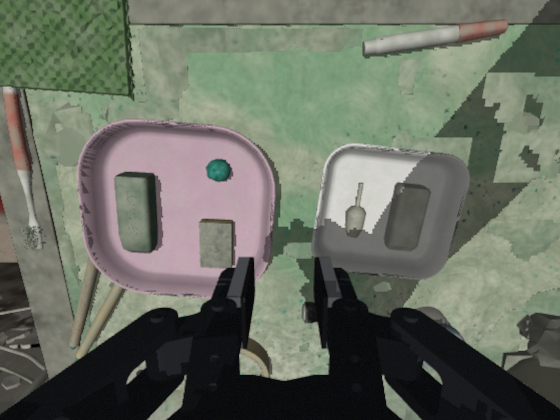

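All five things lie flat and apart on their tray floors: green (137,212), stone (218,170), pad (216,242), bob (356,210), white bar (406,216). I hand it in.

```bash
python3 -c "
from cell import robot
print(robot.sign_off(), robot.state()['time'])"
```

```text
the job is handed in; nothing more can be done
the job is handed in; nothing more can be done
```

Both kits are made up and the job is handed in, at about 40 s of the 123 s. The green bar, pad and stone are in the pink tray; the white bar and felt bob are in the white tray. I lowered each thing until the wrist force showed the tray floor, then opened the fingers only slightly.

- **Final check:** the last wrist picture shows all five lying flat, apart from each other and clear of the rims. The wrist and side views agree on their places to about 10 mm. They differ most on the bob and the green bar (about 10 mm in y), which still leaves them well inside the limits.
- **Torch and pot:** the torch reads within 4 mm of its starting place in the side view, and the pot within about 8 mm. That is within the networks' scatter, and I never worked near either one.
- **Grip widths:** the bars, pad and bob gripped up to 2 mm under the listed widths. The stone gripped at 21.7 mm against 26, off its widest point, but it held.
- **Off the mark:** the scene camera's marks for the placed things were 10–20 mm off the other views, so I did not use them. I viewed 16 pictures, two over the budget.

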